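# Gauge a sign block against the flip stop at the ticket counter

### The arm

A 6-joint arm with a two-finger parallel gripper is mounted at the origin on the work surface. World frame = base frame: x ahead of the robot, y to its left, z up, the work surface at z = 0. Lengths are in m, angles in rad, forces in N, time in s.
With the tool pointing down it reaches from about 0.35 to 0.975 m from the base axis. Payload 4.9 kg.
Tool frame: the origin (TCP) lies on the front face of the gripper's body, between the roots of the fingers; the fingertips stand ctrl.finger_overhang ahead of it and the grasp point (between the pads) lies 54 mm ahead of it (ctrl.finger_overhang is the distance from the TCP to the fingertips, in m); z points along the fingers, y is the line along which they close (so a half turn about z gives the same grasp; the last joint's range is limited). The gripper opens to 85 mm and grips with 20 to 120 N. Pads are 22 mm wide; open, the fingers measure 114 mm over their backs; the gripper's body (76 mm by 85 mm) begins 54 mm behind the grasp point. The pads swing forward as they close: fully open they stand 13 mm farther back than shut.
Start: joints at [1.208, 0.053, 1.613, -0, 1.476, -0.119], TCP at [0.151, 0.607, 0.304] pointing down, gripper open.
Joint ranges: [-3.01, 3.01], [-1.01, 2.22], [0.06, 2.58], [-1.02, 4.17], [0.09, 2.62], [-3.14, 3.14]. Speed limits (rad/s): [2.57, 2.57, 3.14, 3.14, 3.14, 3.14].

### API

Orientations are given as a rotation vector (axis times angle).
In Python, from station import ctrl, vision gives the robot as it stands. The module is installed in compiled form; this text tells all that it offers.
- The arm moves only by the tool drive_tool, never from a script. Its argument "rows" is a list of rows, each a list of 2 entries, a list of its own where there are three numbers: the shift along the tool's x, y, z in m, then the turn about the tool's z in rad. A call has 1 to 10 rows; each row shifts and turns the commanded pose from where the row before left it, along the tool's axes as they then stand; what a row does not reach is not made up. A row lasts 1/10 s, in which the tool goes at most 50 mm and 8.59 degrees, less where a joint would pass 70% of its speed; a pose out of reach is approached as far as the arm can. A call with a gripper value outside its range is refused whole. "jaw" is the closure, from 0 (fully open) to 1 (shut), set as the call begins (left out, the last holds). The fingers move at their own pace and stop on an object; "grip_force" is the grip in N (left out, the last holds). Time passes only in rows, so rows that do not move let the fingers close. It gives the time, the measured TCP pose, the force, the opening and the grip force at its end, in the units of the state.
- ctrl.get_obs(): the state, without advancing time (a new reading comes with each control period).
- vision.get_image(name): name is "scene" or "top"; returns a dict with "image" (384x512x3 uint8, blue, green, red), "vertical_fov" (degrees; the focal length in pixels is half the picture's height over the tangent of half this angle, whatever the lens; pixels are square), "cx", "cy" (the principal point, pixels), "R" (3x3) and "t" (3): a world point X has camera coordinates R X + t. Camera axes: x right, y down, z forward; pixel columns grow to the right and rows downward; lengths in m; the calibration is good to about 2 mm. A picture is of the moment at which its call begins. There is no depth.
- ctrl.finish_job(): hands the job in; it is judged then, once.
The state is a dict: "t": time; "q": joint angles; "dq": joint speeds; "effort": joint torques, N m; "tool_pos": TCP position; "tool_rot": TCP orientation; "contact_force": force on the tool from outside, world axes, zero at the start; "wrist_torque": the same for the moment, N m; "opening": finger opening in m; "grip_force": force on a finger pad.
Only numpy, scipy, OpenCV 4.12 (cv2) and the standard library are available. Lean on these libraries where they do the work, as an engineer would, in place of code of your own. Each camera call takes 0.05 s, during which the arm holds its last target. There are 200 camera calls.

### The job

On the ticket counter a wooden sign block lies in the channel of a small gauging jig, ready to get its number plate. Flip the wide stop fully down onto the fence, slide the block along the channel until it rests against that stop, then flip the stop back up past upright so that the block stays lying at the gauged place. Leave the narrow stop raised.

Things in the scene. Friction and masses are not known exactly. Their poses are not given: they have to be found in the camera images.
- sign_block: Loose plain wooden block, 44 x 100 x 35 mm (x, y, z), 0.14 kg, in the jig's channel between the two stops. Origin: centre of its underside; long axis y along the fence. (A 60 mm block elsewhere is a bystander.) The channel is 50 mm wide, from the fence to a 7 mm high lip; its floor is 15 mm above the counter. It touches the lowered wide stop when its origin is 70 mm from wide_stop's along y.
- wide_stop: Fixed bracket of the flip stop with the WIDE leaf (40 mm; the other's is 18 mm), on the fence at the jig's left or right end. Origin: on the hinge axis, mid-leaf, 60 mm above the counter, 45 mm above the channel floor, over the middle of the 24 mm thick, 440 mm long fence (top 5 mm lower). y along hinge and fence, z up, -x out over the channel, whose floor spans x -62 to -12 mm (lip to -70).
- wide_leaf (a joint): Hinge angle of the wide steel leaf, rad: 0 down (end stop), 1.57 upright, 2.45 limit; starts up. Stays put above 1.2, sinks shut below 0.9; 2 N moves it. Free end: black barrel, 22 mm diameter, 40 mm long along y (pinch its ends); centre in the wide_stop frame x = -92 cos(angle), z = 92 sin(angle) mm. Stop piece under it, 17 to 57 mm from the axis, 40 mm wide, 38 mm deep, bars the channel.
- narrow_leaf (a joint): Hinge angle of the flip stop with the NARROW leaf (18 mm wide, else like the wide one), on the same fence at the other end, beyond the sign block: 0 down, 1.57 upright; starts raised, leaning back at 2.0 rad or more. Between the block and this stop at least 80 mm of the channel is free at the start, so fingers can enter there to push the block.
There are look-alikes about, which are no part of the job. Leave any blue or red look-alike of the sign_block alone.

How it is judged:
By the outcome, as a careful person would: the job done as asked, in the order asked, and still so for the second after the job is handed in, with the robot touching nothing.
It also fails if it takes over 64 s, if anything falls off the work surface, if the arm or the gripper's body presses on something with over 40 N, if the wrist force passes 120 N, or if a joint passes its speed limit or range.

## Working session

There is one attempt and no reset: what is moved stays moved. The work goes in short steps, Python scripts to look and compute and a tool call to move; the robot and the scene stay as the last step left them, time stands still between calls to the robot, and variables do not carry over. Pictures are saved under pics/ and viewed, at most 10 in all, crops included, and the job is handed in when it is done.

Besides the shell and the picture viewer there is one more tool, called after ">>>" in YAML: its name, and indented under it one key for each argument. drive_tool: Moves the arm, as the interface text tells. Its arguments: {"type":"object","properties":{"rows":{"type":"array","items":{"type":"array"}},"jaw":{"type":"number"},"grip_force":{"type":"number"}},"required":["rows"]}

```bash
mkdir -p pics
cat > h.py <<'E'
import numpy as np, cv2
from station import ctrl, vision
def cap(n,f):
    d=vision.get_image(n); cv2.imwrite('pics/'+f,d['image']); np.save('pics/'+f+'.npy',d,allow_pickle=True); return d
def ray(d,u,v):
    f=d['image'].shape[0]/2/np.tan(np.radians(d['vertical_fov'])/2)
    R=np.array(d['R']);t=np.array(d['t'])
    return -R.T@t, R.T@np.array([(u-d['cx'])/f,(v-d['cy'])/f,1])
def onz(d,u,v,z):
    o,r=ray(d,u,v); return o+r*(z-o[2])/r[2]
def proj(d,X):
    f=d['image'].shape[0]/2/np.tan(np.radians(d['vertical_fov'])/2)
    c=np.array(d['R'])@np.array(X)+np.array(d['t']); return c[:2]/c[2]*f+[d['cx'],d['cy']]
def load(f): return np.load('pics/'+f+'.npy',allow_pickle=True).item()
E
python3 - <<'E'
from h import *
for n in('scene','top'):
    d=cap(n,n+'1.png'); print(n,d['vertical_fov'],-np.array(d['R']).T@d['t'],np.array(d['R'])[2])
o=ctrl.get_obs();print(o['t'],o['tool_rot'],ctrl.finger_overhang)
E
```

```text
scene 50.710644481692455 [1.0875132  0.06395358 0.67658477] [-0.68168687 -0.06542675 -0.7287128 ]
top 45.93086867078402 [0.43512313 0.01469674 1.11090797] [ 0.08872836  0.01904756 -0.99587372]
0.1 [-3.82025962e-01 -3.11782020e+00  2.86277575e-03] 0.0726
```

View pics/scene1.png

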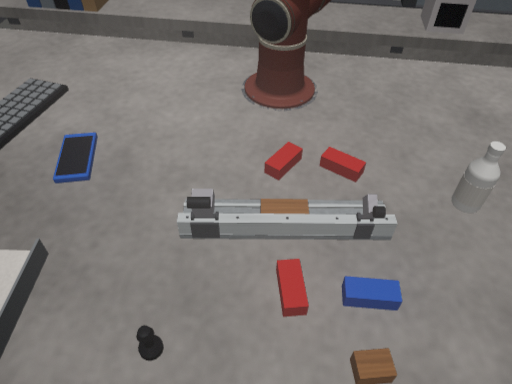

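View pics/top1.png

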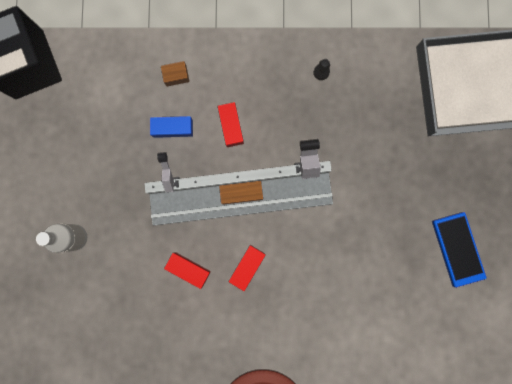

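The top view shows the jig with its fence on the far side (146..331, 163..193). The wide stop is at right with its barrel at (310,145), the narrow stop at left (163,158), and the block at (241,192). Next I'll measure them.

Run:
```python
from h import *
d=load('top1.png');im=d['image']
cv2.imwrite('pics/c1.png',cv2.resize(im[130:235,135:345],None,fx=3.8,fy=3.8,interpolation=cv2.INTER_CUBIC))
hsv=cv2.cvtColor(im,cv2.COLOR_BGR2HSV)
def big(m,box,k=1):
    z=np.zeros_like(m);x0,y0,x1,y1=box;z[y0:y1,x0:x1]=m[y0:y1,x0:x1]
    c=max(cv2.findContours(z,cv2.RETR_EXTERNAL,cv2.CHAIN_APPROX_NONE)[0],key=cv2.contourArea);return cv2.minAreaRect(c)
box=(140,135,340,230)
b=big(cv2.inRange(hsv,(3,90,40),(20,255,255)),box);f=big(cv2.inRange(hsv,(0,0,185),(180,60,255)),box)
for n,r,z in(('block',b,.05),('fence',f,.055)):
    P=np.array([onz(d,*p,z) for p in cv2.boxPoints(r)]);print(n,r,onz(d,*r[0],z).round(4));print(P.round(4).tolist())
print('barrel px',big(cv2.inRange(hsv,(0,0,0),(180,255,45)),(295,135,325,153)))
```

```text
block ((240.7525634765625, 192.14675903320312), (19.045124053955078, 42.00442886352539), 83.2901611328125) [0.5215 0.0557 0.05  ]
[[0.5377, 0.1076, 0.05], [0.5499, 0.0095, 0.05], [0.5053, 0.004, 0.05], [0.4932, 0.1018, 0.05]]
fence ((236.61570739746094, 176.77194213867188), (8.676825523376465, 117.07804107666016), 83.21102905273438) [0.5572 0.0656 0.055 ]
[[0.5503, 0.2035, 0.055], [0.5845, -0.0695, 0.055], [0.5641, -0.0718, 0.055], [0.53, 0.2006, 0.055]]
barrel px ((309.4754333496094, 147.22952270507812), (3.4403581619262695, 17.20178985595703), 84.80557250976562)
```

View pics/c1.png

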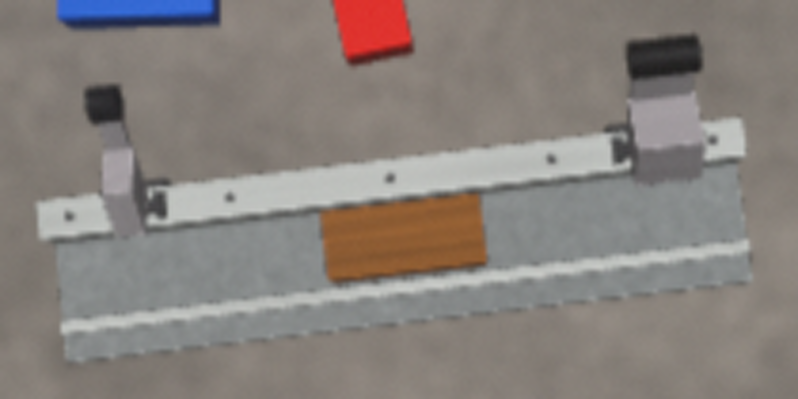

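```bash
cat >> h.py <<'E'
from scipy.spatial.transform import Rotation as Ro
def delta(target,yaw):
    o=ctrl.get_obs();R=Ro.from_rotvec(o['tool_rot']).as_matrix()
    y=R[:2,1];turn=-(np.arctan2(y[1],y[0])-np.pi/2-yaw)*-1
    print('t',o['t'],'pos',np.round(o['tool_pos'],4),'delta tool',(R.T@(np.array(target)-o['tool_pos'])).round(4),'turn about z',round(-turn,4))
E
python3 - <<'E'
from h import *
from scipy.optimize import brentq,least_squares
d=load('top1.png');s=load('scene1.png')
c=lambda u,v:(135+(u+.5)/3.8-.5,130+(v+.5)/3.8-.5)
A=onz(d,*c(744,138),.055);B=onz(d,*c(40,221),.055)
y=(B-A);L=np.linalg.norm(y);y/=L;yaw=np.arctan2(-y[0],y[1]);mid=(A+B)/2;x=np.array([y[1],-y[0],0])
print('fence len',L,'yaw',yaw,'mid',mid)
for n,p in(('wide',c(664,56)),('narrow',c(104,104))):
    o,r=ray(d,*p); H=mid+[0,0,.005]
    ox,oz=(o-H)@x,(o-H)[2];rx,rz=r@x,r[2]
    a,b,cc=rx*rx+rz*rz,2*(ox*rx+oz*rz),ox*ox+oz*oz-.092**2
    dd=b*b-4*a*cc;k=(-b-np.sqrt(max(dd,0)))/2/a;P=o+r*k;q=P-H
    org=H+y*(q@y);print(n,'dd',dd>0,'barrel',P.round(4),'angle',np.arctan2(q[2],-(q@x)),'origin',org.round(4),'scene px',proj(s,P).round(1))
    hs=cv2.cvtColor(s['image'],cv2.COLOR_BGR2HSV)
    bl=np.array([.5215,.0557,.05]);print('block rel',((bl-org)@x).round(4),((bl-org)@y).round(4))
E
python3 - <<'E'
import cv2
im=cv2.imread('pics/scene1.png');cv2.imwrite('pics/c2.png',cv2.resize(im[180:245,170:405],None,fx=3.4,fy=3.4,interpolation=cv2.INTER_CUBIC))
E
```

```text
fence len 0.4378764092155624 yaw 0.1234606326350831 mid [0.55698585 0.06315165 0.055     ]
wide dd True barrel [ 0.6185 -0.0952  0.1421] angle 2.0389340124860893 origin [ 0.5773 -0.1004  0.06  ] scene px [198.1 201.4]
block rel -0.0361 0.1617
narrow dd True barrel [0.5906 0.2252 0.135 ] angle 2.188648624682584 origin [0.5377 0.2187 0.06  ] scene px [378.5 210.9]
block rel -0.0361 -0.1597
```

View pics/c2.png

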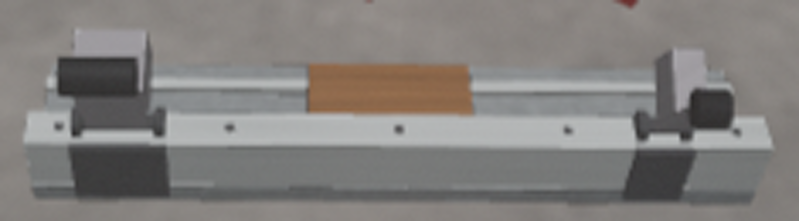

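The scene crop shows the wide barrel at scene (198.5,202), which matches the computed position, with the leaf at about 2.04 rad. Now I'll go above the barrel.

```bash
python3 -c "
from h import *
delta([.6185,-.0952,.25],.1235)"
```

```text
t 0.1 pos [0.1507 0.6061 0.3028] delta tool [-0.6233 -0.5675  0.0537] turn about z 0.3673
```

>>> drive_tool:
  rows:
    - [[0, 0, 0], -0.1224]
    - [[0, 0, 0], -0.1224]
    - [[0, 0, 0], -0.1224]
    - [[-0.018, -0.036, 0], 0]
    - [[-0.018, -0.036, 0], 0]
    - [[-0.018, -0.036, 0], 0]
    - [[-0.018, -0.036, 0], 0]
    - [[-0.018, -0.036, 0], 0]
    - [[-0.018, -0.036, 0], 0]
    - [[-0.018, -0.036, 0], 0]
  jaw: 0
  grip_force: 25

```text
t: 1.1
tool_pos: [0.3073, 0.3704, 0.3034]
tool_rot: [0.194, -3.135, 0.001]
contact_force: [1.2, 0.7, 1.0]
opening: 0.0854
grip_force: 0.0
```

>>> drive_tool:
  rows:
    - [[-0.018, -0.036, 0], 0]
    - [[-0.018, -0.036, 0], 0]
    - [[-0.018, -0.036, 0], 0]
    - [[-0.018, -0.036, 0], 0]
    - [[-0.018, -0.036, 0], 0]
    - [[-0.018, -0.036, 0], 0]
    - [[-0.018, -0.036, 0], 0]
    - [[-0.018, -0.036, 0], 0]
    - [[-0.018, -0.036, 0], 0]
    - [[-0.018, -0.036, 0], 0]

```text
t: 2.1
tool_pos: [0.5303, 0.0353, 0.3034]
tool_rot: [0.193, -3.135, -0.0]
contact_force: [1.0, -0.1, -0.1]
opening: 0.0857
grip_force: 0.0
```

```bash
sed -i "s/turn=-(np.arctan2(y\[1\],y\[0\])-np.pi\/2-yaw)\*-1/turn=yaw-(np.arctan2(y[1],y[0])-np.pi\/2)/" h.py; python3 -c "
from h import *
delta([.6185,-.0952,.194],.1235)"
```

```text
t 2.1 pos [0.5303 0.0353 0.3034] delta tool [-0.0716 -0.1403  0.1093] turn about z -0.0004
```

>>> drive_tool:
  rows:
    - [[-0.016, -0.036, 0.01], 0]
    - [[-0.016, -0.036, 0.015], 0]
    - [[-0.01, -0.02, 0.015], 0]
    - [[-0.005, -0.01, 0.01], 0]
    - [[0, 0, 0], 0]
    - [[0, 0, 0], 0]

```text
t: 2.7
tool_pos: [0.5887, -0.0579, 0.2538]
tool_rot: [0.194, -3.135, -0.001]
contact_force: [1.2, 0.6, 0.7]
opening: 0.0854
grip_force: 0.0
```

```bash
python3 -c "
from h import *
delta([.6185,-.0952,.194],.1235)
cap('scene','s2.png');cap('top','t2.png')
im=load('s2.png')['image'][80:270,100:300]
im2=load('t2.png')['image'][80:270,220:420]
cv2.imwrite('pics/c3.png',cv2.resize(np.hstack([im,im2]),None,fx=2,fy=2,interpolation=cv2.INTER_CUBIC))
"
```

```text
t 2.7 pos [ 0.5887 -0.0579  0.2538] delta tool [-0.025  -0.0408  0.0597] turn about z 0.0004
```

View pics/c3.png

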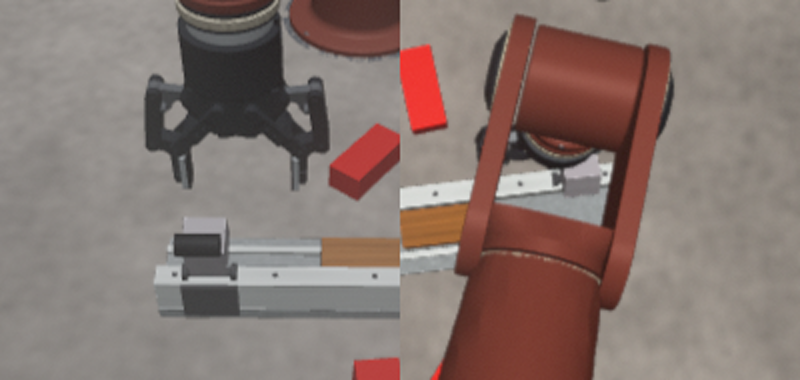

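The gripper stands above and to the +y side of the barrel (barrel in the crop at (198,244)). That fits the computed offset, so I'll shift over and descend.

>>> drive_tool:
  rows:
    - [[-0.0125, -0.02, 0], 0]
    - [[-0.0125, -0.021, 0], 0]
    - [[0, 0, 0], 0]
    - [[0, 0, 0.02], 0]
    - [[0, 0, 0.02], 0]
    - [[0, 0, 0.02], 0]
    - [[0, 0, 0], 0]
    - [[0, 0, 0], 0]

```text
t: 3.6
tool_pos: [0.6188, -0.0953, 0.1946]
tool_rot: [-0.195, 3.135, 0.0]
contact_force: [0.3, -0.1, 0.4]
opening: 0.0852
grip_force: 0.0
```

```bash
python3 -c "
from h import *
delta([.6185,-.0952,.194],.1235)
cap('scene','s3.png')
im=load('s3.png')['image'][100:250,120:290]
cv2.imwrite('pics/c4.png',cv2.resize(im,None,fx=4,fy=4,interpolation=cv2.INTER_CUBIC))
"
```

```text
t 3.6 pos [ 0.6188 -0.0953  0.1946] delta tool [0.0002 0.0002 0.0006] turn about z 0.0009
```

View pics/c4.png

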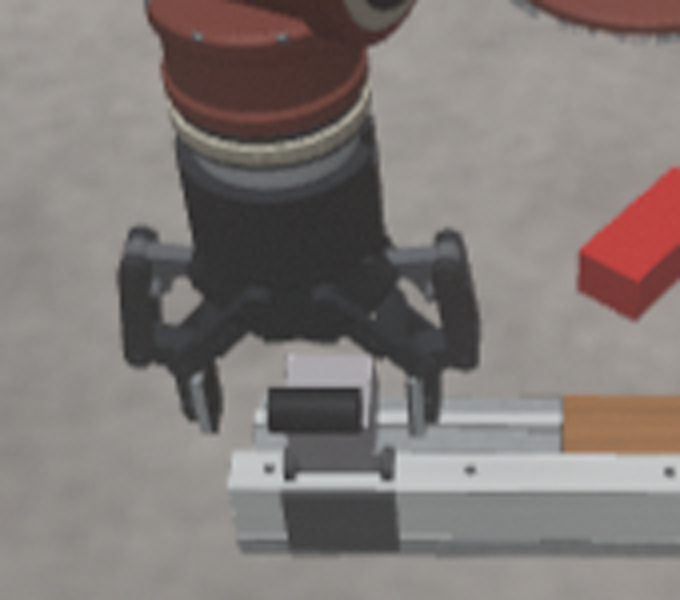

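The barrel (crop 268–360) sits centred between the pads (210–412), so I can close.

>>> drive_tool:
  rows:
    - [[0, 0, 0], 0]
    - [[0, 0, 0], 0]
    - [[0, 0, 0], 0]
    - [[0, 0, 0], 0]
    - [[0, 0, 0], 0]
    - [[0, 0, 0], 0]
    - [[0, 0, 0], 0]
    - [[0, 0, 0], 0]
  jaw: 1
  grip_force: 25

```text
t: 4.45
tool_pos: [0.6194, -0.095, 0.1951]
tool_rot: [-0.194, 3.134, 0.004]
contact_force: [0.1, 5.3, 4.1]
opening: 0.0396
grip_force: 30.0
```

>>> drive_tool:
  rows:
    - [[0.0114, 0, -0.0049], 0]
    - [[0.012, 0, -0.0033], 0]
    - [[0.0123, 0, -0.0016], 0]
    - [[0.0124, 0, 0], 0]
    - [[0.0123, 0, 0.0017], 0]
    - [[0, 0, 0], 0]

```text
t: 5.05
tool_pos: [0.5586, -0.1027, 0.2024]
tool_rot: [-0.193, 3.135, 0.004]
contact_force: [-0.3, 5.3, 1.3]
opening: 0.0393
grip_force: 28.8
```

>>> drive_tool:
  rows:
    - [[0.0119, 0, 0.0034], 0]
    - [[0.0114, 0, 0.0049], 0]
    - [[0.0107, 0, 0.0064], 0]
    - [[0.0096, 0, 0.0078], 0]
    - [[0.0086, 0, 0.009], 0]
    - [[0.0072, 0, 0.0101], 0]
    - [[0.0058, 0, 0.011], 0]
    - [[0.0043, 0, 0.0116], 0]
    - [[0.0027, 0, 0.0122], 0]
    - [[0.001, 0, 0.0125], 0]

```text
t: 6.05
tool_pos: [0.486, -0.1118, 0.113]
tool_rot: [0.194, -3.134, -0.004]
contact_force: [-3.0, 6.7, 4.1]
opening: 0.0395
grip_force: 36.7
```

>>> drive_tool:
  rows:
    - [[0, 0, 0], 0]
    - [[0, 0, 0], 0]
    - [[0, 0, 0.001], 0]

```text
t: 6.35
tool_pos: [0.486, -0.1118, 0.1119]
tool_rot: [0.194, -3.133, -0.004]
contact_force: [-2.1, 6.9, 1.5]
opening: 0.0392
grip_force: 36.4
```

>>> drive_tool:
  rows:
    - [[0, 0, 0], 0]
    - [[0, 0, 0], 0]
    - [[0, 0, 0], 0]
    - [[0, 0, 0], 0]
    - [[0, 0, -0.02], 0]
    - [[0, 0, -0.03], 0]
    - [[0, 0, -0.03], 0]
    - [[0, 0, 0], 0]
  jaw: 0

```text
t: 7.15
tool_pos: [0.4889, -0.1138, 0.1975]
tool_rot: [-0.193, 3.127, -0.007]
contact_force: [1.4, -0.3, 0.8]
opening: 0.0854
grip_force: 0.0
```

```bash
python3 -c "
from h import *
o=np.array([.5773,-.1004,0]);y=np.array([-.1232,.9924,0]);x=np.array([.9924,.1232,0])
delta(o-.037*x+.240*y+[0,0,.1],.1235)
d=cap('scene','s4.png')
# leaf down check: barrel expected
print(proj(d,o-.092*x+[0,0,.06]))
cv2.imwrite('pics/c5.png',cv2.resize(d['image'][100:250,150:400],None,fx=3.2,fy=3.2,interpolation=cv2.INTER_CUBIC))
"
```

```text
t 7.15 pos [ 0.4889 -0.1138  0.1975] delta tool [-0.0515  0.2429  0.0968] turn about z -0.0002
[208.11882213 181.16410923]
```

View pics/c5.png

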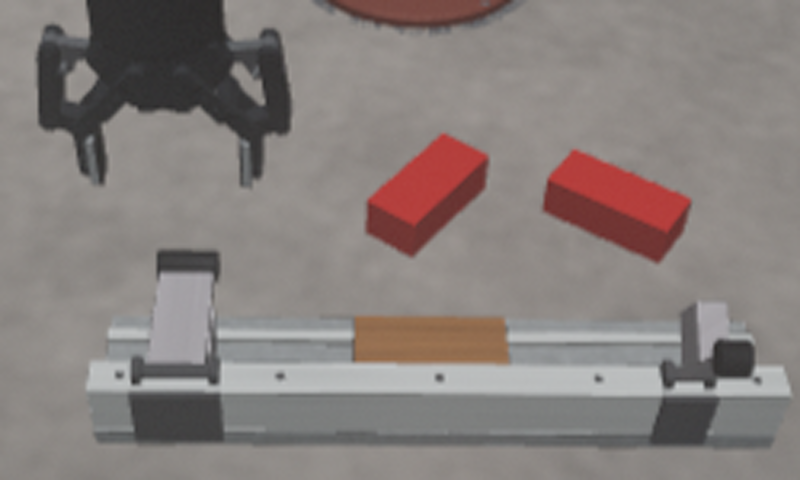

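The wide leaf is fully down: its barrel is at scene (208.7,182), with (208,181) expected. Next I'll move to the free gap with the fingers shut.

>>> drive_tool:
  rows:
    - [[-0.0075, 0.035, 0], 0]
    - [[-0.0075, 0.035, 0], 0]
    - [[-0.0075, 0.035, 0], 0]
    - [[-0.0075, 0.035, 0], 0]
    - [[-0.0075, 0.035, 0], 0]
    - [[-0.007, 0.034, 0], 0]
    - [[-0.007, 0.034, 0], 0]
    - [[0, 0, 0], 0]
    - [[0, 0, 0], 0]
    - [[0, 0, 0], 0]
  jaw: 1

```text
t: 8.2
tool_pos: [0.5071, 0.134, 0.1911]
tool_rot: [0.192, -3.134, 0.001]
contact_force: [-0.2, -0.4, 0.7]
opening: -0.0001
grip_force: 0.0
```

```bash
python3 -c "
from h import *
o=np.array([.5773,-.1004,0]);y=np.array([-.1232,.9924,0]);x=np.array([.9924,.1232,0])
delta(o-.037*x+.240*y+[0,0,.1],.1235);print(ctrl.get_obs()['opening'],ctrl.finger_overhang)
d=cap('scene','s5.png')
cv2.imwrite('pics/c6.png',cv2.resize(d['image'][100:250,150:400],None,fx=3.2,fy=3.2,interpolation=cv2.INTER_CUBIC))
"
```

```text
t 8.2 pos [0.5071 0.134  0.1911] delta tool [-0.0039 -0.0012  0.0911] turn about z -0.0008
-9.824885154608308e-05 0.0726
```

View pics/c6.png

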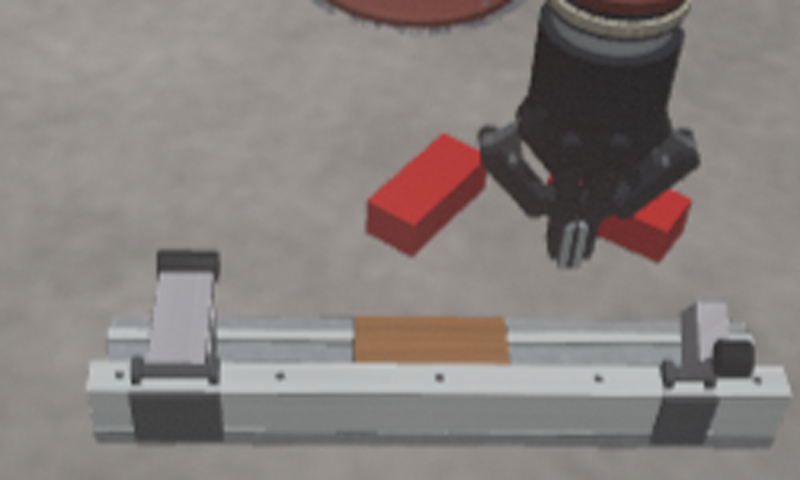

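The shut fingers hang over the free gap (tips at crop (572,262)). The block's end is at about 507 and the narrow stop at about 683. I'll descend now.

>>> drive_tool:
  rows:
    - [[-0.004, -0.005, 0], 0]
    - [[0, 0, 0], 0]
    - [[0, 0, 0.025], 0]
    - [[0, 0, 0.025], 0]
    - [[0, 0, 0.02], 0]
    - [[0, 0, 0.014], 0]
    - [[0, 0, 0.008], 0]
    - [[0, 0, 0], 0]
    - [[0, 0, 0], 0]

```text
t: 9.15
tool_pos: [0.5128, 0.1303, 0.1009]
tool_rot: [-0.193, 3.134, 0.0]
contact_force: [0.8, 0.3, -0.3]
opening: -0.0
grip_force: 0.0
```

>>> drive_tool:
  rows:
    - [[0, -0.008, 0], 0]
    - [[0, -0.009, 0], 0]
    - [[0, -0.009, 0], 0]
    - [[0, -0.009, 0], 0]
    - [[0, -0.009, 0], 0]
    - [[0, -0.009, 0], 0]
    - [[0, -0.009, 0], 0]
    - [[0, -0.009, 0], 0]
    - [[0, -0.009, 0], 0]
    - [[0, -0.006, 0], 0]

```text
t: 10.15
tool_pos: [0.5228, 0.0441, 0.1001]
tool_rot: [0.193, -3.136, 0.0]
contact_force: [-0.3, 0.5, 1.0]
opening: -0.0001
grip_force: 0.6
```

>>> drive_tool:
  rows:
    - [[0, -0.002, 0], 0]
    - [[0, -0.002, 0], 0]
    - [[0, 0, 0], 0]
    - [[0, 0, 0], 0]

```text
t: 10.55
tool_pos: [0.5231, 0.0411, 0.0999]
tool_rot: [0.194, -3.135, 0.0]
contact_force: [0.2, 0.4, -0.7]
opening: -0.0003
grip_force: 0.0
```

```bash
python3 -c "
from h import *
o=np.array([.5773,-.1004,0]);y=np.array([-.1232,.9924,0])
p=ctrl.get_obs();print(p['contact_force'],(p['tool_pos']-o)@y)
for n in('scene','top'):
  d=cap(n,n+'6.png');hsv=cv2.cvtColor(d['image'],cv2.COLOR_BGR2HSV);m=cv2.inRange(hsv,(3,90,40),(20,255,255))
  for c in cv2.findContours(m,0,2)[0]:
    if cv2.contourArea(c)>100: print(n,cv2.boundingRect(c))
  for k in (.02,.07,.12): print(k,proj(d,o+k*y-.037*np.array([.9924,.1232,0])+[0,0,.05]))
"
```

```text
[ 0.24585274  0.35550653 -0.67093502] 0.14707730691252738
scene (350, 349, 47, 35)
scene (223, 198, 48, 15)
scene (335, 0, 46, 45)
scene (246, 0, 87, 150)
scene (82, 0, 25, 11)
0.02 [215.84912417 203.38981594]
0.07 [239.96116883 203.64634879]
0.12 [264.0186985  203.90230163]
top (277, 177, 19, 21)
top (184, 155, 111, 229)
top (161, 61, 28, 25)
0.02 [300.75734484 185.45503154]
0.07 [279.59625995 187.94496345]
0.12 [258.45102048 190.4330309 ]
```

>>> drive_tool:
  rows:
    - [[0, -0.003, 0], 0]
    - [[0, -0.003, 0], 0]
    - [[0, -0.002, 0], 0]
    - [[0, -0.002, 0], 0]
    - [[0, -0.001, 0], 0]
    - [[0, 0, 0], 0]

```text
t: 11.25
tool_pos: [0.5246, 0.0298, 0.1002]
tool_rot: [-0.193, 3.136, -0.0]
contact_force: [0.1, 0.2, 0.0]
opening: -0.0002
grip_force: 0.0
```

>>> drive_tool:
  rows:
    - [[0, -0.001, 0], 0]
    - [[0, 0, 0], 0]

```text
t: 11.45
tool_pos: [0.5247, 0.029, 0.1002]
tool_rot: [-0.194, 3.136, -0.0]
contact_force: [-0.2, -0.2, -0.5]
opening: 0.0003
grip_force: 0.0
```

>>> drive_tool:
  rows:
    - [[0, -0.001, 0], 0]
    - [[0, 0, 0], 0]

```text
t: 11.65
tool_pos: [0.5248, 0.0282, 0.1002]
tool_rot: [-0.194, 3.136, 0.0]
contact_force: [-0.6, 0.4, -0.5]
opening: 0.0001
grip_force: 0.4
```

>>> drive_tool:
  rows:
    - [[0, -0.001, 0], 0]
    - [[0, 0, 0], 0]

```text
t: 11.85
tool_pos: [0.5248, 0.0279, 0.1002]
tool_rot: [0.193, -3.135, -0.003]
contact_force: [-0.8, 5.0, 1.1]
opening: 0.0002
grip_force: 2.5
```

>>> drive_tool:
  rows:
    - [[0, -0.001, 0], 0]
    - [[0, 0, 0], 0]

```text
t: 12.05
tool_pos: [0.5248, 0.0277, 0.1002]
tool_rot: [0.193, -3.135, -0.006]
contact_force: [-0.7, 8.0, 1.6]
opening: -0.0003
grip_force: 4.2
```

```bash
python3 -c "
from h import *
o=np.array([.5773,-.1004,0]);y=np.array([-.1232,.9924,0])
p=ctrl.get_obs();print(p['contact_force'],(p['tool_pos']-o)@y)
d=cap('scene','s7.png')
m=cv2.inRange(cv2.cvtColor(d['image'],cv2.COLOR_BGR2HSV),(3,90,40),(20,255,255))
for c in cv2.findContours(m,0,2)[0]:
    if cv2.contourArea(c)>100: print(cv2.boundingRect(c))
cv2.imwrite('pics/c7.png',cv2.resize(d['image'][150:240,170:320],None,fx=5,fy=5,interpolation=cv2.INTER_CUBIC))
"
```

```text
[-0.68220343  7.95769809  1.63172488] 0.13356592159752717
(351, 349, 46, 35)
(217, 198, 48, 15)
(335, 0, 46, 46)
(237, 0, 96, 150)
(82, 0, 25, 11)
```

View pics/c7.png

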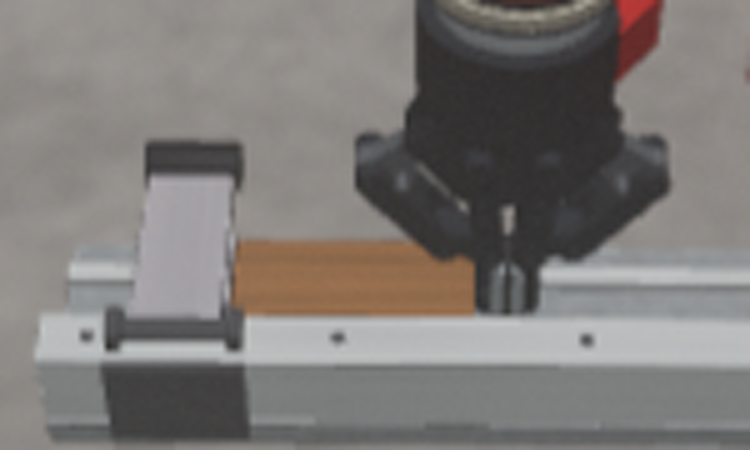

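The block (crop 233–475) rests against the lowered stop, and the force rose to 8 N. I'll back off and lift.

>>> drive_tool:
  rows:
    - [[0, 0.004, 0], 0]
    - [[0, 0.01, 0], 0]
    - [[0, 0, 0], 0]
    - [[0, 0, -0.03], 0]
    - [[0, 0, -0.035], 0]
    - [[0, 0, -0.035], 0]
    - [[0, 0, 0], 0]

```text
t: 12.8
tool_pos: [0.5265, 0.0398, 0.2064]
tool_rot: [-0.193, 3.124, -0.003]
contact_force: [0.3, 0.5, 1.4]
opening: 0.0001
grip_force: 0.0
```

```bash
python3 -c "
from h import *
delta([.486,-.1118,.112],.1235)"
```

```text
t 12.8 pos [0.5265 0.0398 0.2064] delta tool [ 0.0599 -0.1452  0.0942] turn about z 0.0001
```

>>> drive_tool:
  rows:
    - [[0.012, -0.029, 0], 0]
    - [[0.012, -0.029, 0], 0]
    - [[0.012, -0.029, 0], 0]
    - [[0.012, -0.029, 0], 0]
    - [[0.012, -0.029, 0], 0]
    - [[0, 0, 0], 0]
    - [[0, 0, 0], 0]
    - [[0, 0, 0], 0]
  jaw: 0

```text
t: 13.6
tool_pos: [0.4816, -0.1106, 0.1996]
tool_rot: [0.195, -3.135, -0.001]
contact_force: [-0.2, 1.1, -0.6]
opening: 0.0851
grip_force: 0.0
```

```bash
python3 -c "
from h import *
delta([.486,-.1118,.112],.1235)"
```

```text
t 13.6 pos [ 0.4816 -0.1106  0.1996] delta tool [-0.0043 -0.0018  0.0876] turn about z 0.0005
```

>>> drive_tool:
  rows:
    - [[-0.0043, -0.001, 0.02], 0]
    - [[0, 0, 0.025], 0]
    - [[0, 0, 0.022], 0]
    - [[0, 0, 0.015], 0]
    - [[0, 0, 0.0055], 0]
    - [[0, 0, 0], 0]
    - [[0, 0, 0], 0]

```text
t: 14.3
tool_pos: [0.4866, -0.1115, 0.1134]
tool_rot: [-0.195, 3.134, -0.001]
contact_force: [0.5, -0.1, 0.9]
opening: 0.0854
grip_force: 0.0
```

>>> drive_tool:
  rows:
    - [[0, 0, 0], 0]
    - [[0, 0, 0], 0]
    - [[0, 0, 0], 0]
    - [[0, 0, 0], 0]
    - [[0, 0, 0], 0]
    - [[0, 0, 0], 0]
    - [[0, 0, 0], 0]
  jaw: 1
  grip_force: 25

```text
t: 15.0
tool_pos: [0.4863, -0.1116, 0.1133]
tool_rot: [-0.193, 3.135, 0.001]
contact_force: [-2.1, 3.2, 5.4]
opening: 0.0395
grip_force: 30.5
```

Now the reverse arc, lifting gently at first.

>>> drive_tool:
  rows:
    - [[0, 0, -0.005], 0]
    - [[-0.001, 0, -0.009], 0]
    - [[-0.0027, 0, -0.0122], 0]
    - [[-0.0043, 0, -0.0116], 0]
    - [[-0.0058, 0, -0.011], 0]
    - [[-0.0072, 0, -0.0101], 0]
    - [[-0.0086, 0, -0.009], 0]
    - [[-0.0096, 0, -0.0078], 0]
    - [[-0.0107, 0, -0.0064], 0]
    - [[-0.0114, 0, -0.0049], 0]

```text
t: 16.0
tool_pos: [0.5478, -0.1038, 0.2007]
tool_rot: [0.194, -3.136, -0.001]
contact_force: [-3.5, 0.8, -0.8]
opening: 0.0396
grip_force: 26.8
```

>>> drive_tool:
  rows:
    - [[-0.0119, 0, -0.0034], 0]
    - [[-0.0123, 0, -0.0017], 0]
    - [[-0.0124, 0, 0], 0]
    - [[-0.0123, 0, 0.0016], 0]
    - [[-0.012, 0, 0.0033], 0]
    - [[-0.0114, 0, 0.0049], 0]
    - [[0, 0, 0], 0]
    - [[0, 0, 0], 0]

```text
t: 16.8
tool_pos: [0.6213, -0.0946, 0.1963]
tool_rot: [-0.194, 3.129, 0.001]
contact_force: [1.1, 4.1, 4.5]
opening: 0.0396
grip_force: 28.8
```

>>> drive_tool:
  rows:
    - [[0, 0, 0], 0]
    - [[0, 0, 0], 0]
    - [[0, 0, 0], 0]
    - [[0, 0, 0], 0]
    - [[0, 0, 0], 0]
    - [[0, 0, -0.02], 0]
    - [[0, 0, -0.03], 0]
    - [[0, 0, -0.03], 0]
    - [[0, 0, -0.03], 0]
    - [[0, 0, 0], 0]
  jaw: 0

```text
t: 17.8
tool_pos: [0.6205, -0.0959, 0.3112]
tool_rot: [-0.193, 3.126, -0.005]
contact_force: [0.1, 0.1, 0.2]
opening: 0.0853
grip_force: 0.0
```

```bash
python3 -c "
from h import *
d=cap('scene','s8.png')
m=cv2.inRange(cv2.cvtColor(d['image'],cv2.COLOR_BGR2HSV),(3,90,40),(20,255,255))
for c in cv2.findContours(m,0,2)[0]:
    if cv2.contourArea(c)>100: print(cv2.boundingRect(c))
cv2.imwrite('pics/c8.png',cv2.resize(d['image'][100:250,160:410],None,fx=3.2,fy=3.2,interpolation=cv2.INTER_CUBIC))
"
```

```text
(351, 349, 46, 35)
(217, 198, 48, 15)
(245, 44, 69, 64)
(330, 0, 51, 53)
(252, 0, 76, 45)
(114, 0, 104, 55)
(82, 0, 25, 11)
```

View pics/c8.png

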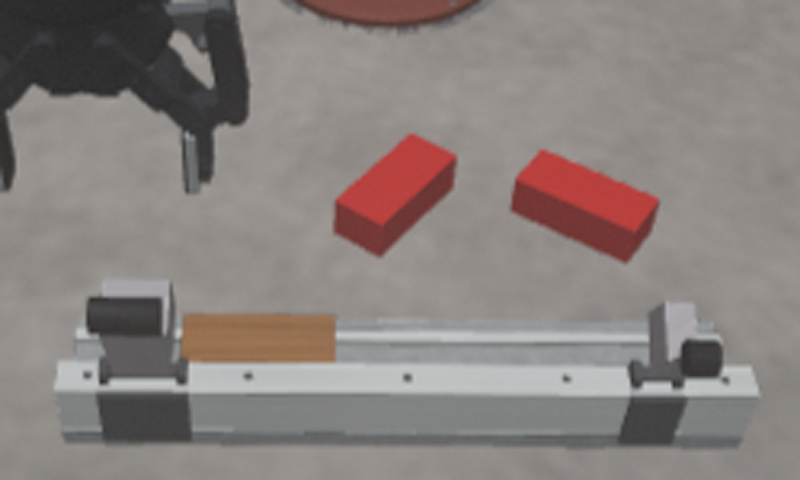

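The wide leaf is up past upright, with its barrel at crop (124,316). The block lies flat at the gauged place, at the same pixels as before the flip, and the narrow stop is still raised. The arm is clear, so I'm handing in.

>>> drive_tool:
  rows:
    - [[0, 0, 0], 0]
    - [[0, 0, 0], 0]
    - [[0, 0, 0], 0]

```text
t: 18.15
tool_pos: [0.618, -0.0951, 0.3028]
tool_rot: [0.193, -3.133, -0.002]
contact_force: [-0.1, -0.6, 0.3]
opening: 0.0852
grip_force: 0.0
```

```bash
python3 -c "
from station import ctrl
print(ctrl.finish_job())"
```

```text
the job is handed in; nothing more can be done
None
```

I handed the job in at about 18 s: the wide stop was flipped down, the block pushed against it, and the stop flipped back past upright; the last picture shows the block lying at the gauged place and the narrow stop still raised.

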